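Index the spice turntable and load its empty pocket

ROBOT

A 6-joint arm with a two-finger parallel gripper is mounted at the origin on a cart in front of the work surface, level with it; the furniture and walls round the work are solid. World frame = base frame: x ahead of the robot, y to its left, z up, the work surface at z = 0. Lengths are in mm, angles in rad, forces in N, time in s.
With the tool pointing down it reaches from about 350 to 875 mm from the base axis. Payload 4.2 kg.
Tool frame: the origin (TCP) lies where the fingers leave the gripper's body, on its centre line; the fingertips stand 73 mm ahead of it and the grasp point (between the pads) lies 54 mm ahead of it; z points along the fingers, y is the direction in which the jaws open and shut (so a half turn about z gives the same grasp; the last joint's range is limited). The gripper opens to 85 mm and grips with 20 to 120 N. Pads are 22 mm wide; open, the fingers measure 114 mm over their backs; the gripper's body (76 mm by 85 mm) begins 54 mm behind the grasp point. The pads swing forward as they close: fully open they stand 13 mm farther back than shut.
Start: joints at [-0.982, 0.385, 0.008, 0, -1.194, -0.259], TCP at [202.424, -591.29, 303.912] pointing down, gripper open.
Joint ranges: [-3.14, 3.14], [-1.21, 2.06], [-1.07, 1.41], [-3.16, 2.05], [-2.99, -0.16], [-3.1, 3.1]. Speed limits (rad/s): [2.79, 2.79, 3.14, 3.14, 3.14, 3.14].

INTERFACE

Orientations are given as a unit quaternion [x, y, z, w].
In Python, from bench import arm gives the robot as it stands.
- The arm moves only by the tool apply_moves, never from a script. Its argument "increments" is a list that holds one entry, the list of rows, each a list of 7 numbers: the shift along the tool's x, y, z scaled (see below), then the turn, a rotation vector about the tool's x, y, z scaled (see below), then the gripper's target within -1 to 1 (fully open at 1, half-way at 0, shut at -1). A call has 1 to 10 rows; each row is the pose to reach, as a shift and turn from the pose commanded when the call began, along the tool's axes at that moment; what a row does not reach only later rows make up. The controller multiplies each number of a shift by 100 mm and each number of a turn by 0.5 rad. A row lasts 1/10 s, in which the tool goes at most 50 mm and 8.59 degrees, less where a joint would pass 70% of its speed; a pose out of reach is approached as far as the arm can. A call with a number of a shift or a turn outside -1 to 1 is refused whole. A call with a gripper value outside its range is refused whole. The fingers move at their own pace and stop on an object; the grip force is fixed at half the most. Time passes only in rows, so rows that repeat a pose let the fingers close. It gives the time, the measured TCP pose, the force and the opening at its end, in the units of the state.
- arm.read_state(): the state, without advancing time (a new reading comes with each control period).
- arm.get_image(name): name is "side" or "top"; returns a dict with "img" (420x560x3 uint8, red, green, blue), "fx", "fy", "cx", "cy" (pixels), "pose" (4x4, takes a point from camera to world coordinates). Camera axes: x right, y up, looking along -z (the intrinsics and any distortion apply to the point x, -y, -z); pixel columns grow to the right and rows downward; lengths in mm; the calibration is good to about 2 mm. A picture is of the moment at which its call begins. There is no depth.
- arm.job_done(): hands the job in, once; it reports no verdict.
Trained networks look in a picture, given as the dict that the camera call returned (one of the last four; its "shot" number tells which), for a name from the list of things; names that differ only in an ending like _2 or _b are one class to them, and where a whole thing is asked for, a point or a joint stands for the part that bears it (a point fixed in the world has none). Each returns a list of dicts, best first, with "conf" (0 to 1); they miss things now and then, are a little off and sometimes report something else, mostly with a low value. They report only what shows in the picture. A call takes as long as a camera call. They do not tell look-alikes from the thing itself.
- arm.outline_of(label, picture): "pixels" (420x560 bool, what is visible of it) and "box" ([centre column, centre row, width, height] in pixels, round what is visible of it).
- arm.mark_of(label, picture): "at" ([column, row] in pixels: a listed point, or the origin of a listed thing).
The state is a dict: "clock": time; "joints": joint angles; "joint_vel": joint speeds; "joint_efforts": joint torques, N m; "position": TCP position; "ee_rot": TCP orientation; "contact_force": force on the tool from outside, world axes, zero at the start; "wrist_torque": the same for the moment, N m; "gripper_width": finger opening in mm.
Only numpy, scipy, OpenCV 4.12 (cv2) and the standard library are available. Lean on these libraries where they do the work, as an engineer would, in place of code of your own. Each camera call takes 0.05 s, during which the arm holds its last target.

TASK

The spice turntable was left standing between two click positions. With closed fingers gently push its steel post on, counter-clockwise seen from above, just until it clicks into the next position and the empty pocket faces the cook near the foot's tab; feel for the click, do not grip the post and do not force the plate past it. Then set (do not drop) the striped drum upright in the empty pocket, leave the plate clicked in, and leave the other things on the worktop where they stand.

Things in the scene. Friction and masses are not known exactly. Their poses are not given: they have to be found in the camera images.
- turntable: Fixed grey foot of the turntable, 210 mm across, 24 mm high. Origin: on the worktop on the turning axis. It carries the plate: five pockets 72 degrees apart, four with fixed contents (three jars 46 mm across, 98 mm tall; one slim bottle 145 mm tall in the second pocket counter-clockwise from the empty one). Its -x axis points to its front, where a flat grey tab sticks out.
- tab (a point): Outer end of the grey tab at the front of the foot, 145 mm from the turning axis, 12 mm above the worktop; below the plate's edge.
- plate (a joint): Turn (rad) of the round light wooden plate, 250 mm across, upper face 40 mm above the worktop; counter-clockwise from above is positive, 0 when the empty pocket is exactly over the tab. Five clicks 72 degrees apart. It starts between two; the next one ahead lies at an unknown value from -0.2 to +0.2 and must be felt. More than 22 N of finger force on plate, post or jars is too hard.
- click_feeler (a joint): Feeler hidden under the plate that follows the sprung click pin at one tenth of its travel, m: about 0 with the pin up in a click notch, 0.00027 between clicks, more when forced. A single reading is noisier than this difference, so it cannot guide the push; the push force can.
- post (a point): Top centre of the upright round steel push post on the plate: 16 mm across, 90 mm tall (top 130 mm above the worktop), 112 mm from the turning axis, 36 degrees counter-clockwise of the empty pocket. Felt at the post: under 2 N of drag between clicks; at a click the plate jumps a few mm ahead, then resists with about 5 N, rising by about 1 N per mm; at about 12 N it is forced out past the click (wrong). Let go, it centres itself.
- pocket (a point): Centre of the floor of the empty pocket, on the plate's upper face, 85 mm from the turning axis. A round wooden fence 9 mm tall, inside diameter 53 mm, outside 63 mm at its rim, surrounds it; the drum has 3 mm of play all round.
- drum: The striped card drum (origin at the centre of its underside, z along its axis).
- drum_mid (a point): Centre, half-way up, of the loose striped card drum with a white lid: 46 mm across, 98 mm tall, about 0.11 kg, standing on the worktop to the right of the turntable.
- flat_tin_foot (a point): Underside centre of a flat tin, 86 mm across, 40 mm tall; stays where it is.
- tall_tin_foot (a point): Underside centre of a tin, 75 mm across, 58 mm tall; stays where it is.
- white_bottle_foot (a point): Underside centre of a white plastic bottle, 70 mm across, 198 mm tall; stays where it is.
There are look-alikes about, which are no part of the job. There is more than one size of the drum; the job needs the middle-sized.

How it is judged:
By the outcome, as a careful person would: the job done as asked, in the order asked, and still so for the second after the job is handed in, with the robot touching nothing.
It also fails if it takes over 67 s, if anything falls off the work surface, if the arm or the gripper's body presses on something with over 40 N, if the wrist force passes 120 N, or if a joint passes its speed limit or range.

## Working session

There is one attempt and no reset: what is moved stays moved. The work goes in short steps, Python scripts to look and compute and a tool call to move; the robot and the scene stay as the last step left them, time stands still between calls to the robot, and variables do not carry over. Pictures are saved under pics/ and viewed, and the job is handed in when it is done.

Besides the shell and the picture viewer there is one more tool, called after "Call:" by a JSON object that holds its "op" and its "data". apply_moves: Moves the arm, as the interface text tells. Shifts and turns lie within -1 to 1; 1 stands for 100 mm of shift or 0.5 rad of turn. Its arguments: {"type":"object","properties":{"increments":{"type":"array"}},"required":["increments"]}

```bash
ls; mkdir -p pics; python3 - <<'E'
from bench import arm
import cv2,numpy as np
s=arm.read_state();print(s)
for n in("side","top"):
    p=arm.get_image(n);cv2.imwrite(f"pics/{n}0.png",p["img"][:,:,::-1])
    print(n,{k:(v.tolist() if hasattr(v,'tolist') else v) for k,v in p.items() if k!="img"})
    for l in["turntable","tab","post","pocket","drum","drum_mid","flat_tin_foot","tall_tin_foot","white_bottle_foot"]:
        print(l,[(np.round(m["at"],1).tolist(),round(m["conf"],2)) for m in arm.mark_of(l,p)][:4])
E
```

```text
pics
{'clock': 0.0, 'joints': array([-9.82411895e-01,  3.85551227e-01,  6.60405953e-03, -4.87313558e-04,
       -1.19397627e+00, -2.58590975e-01]), 'joint_vel': array([ 1.18358519e-03,  7.80396866e-04,  7.78907549e-04,  5.57860291e-05,
        2.15893649e-03, -9.02491324e-04]), 'joint_efforts': array([-1.34843420e-03, -3.92289627e+01,  1.88401669e+01,  4.18617994e+00,
       -4.67177946e-03, -1.32713637e-05]), 'position': array([ 202.28216372, -590.90722483,  302.81783336]), 'ee_rot': array([-1.64061685e-01,  9.86449482e-01,  1.06266616e-03, -2.30599407e-04]), 'contact_force': array([ 0.66406669,  0.31009507, -0.10687275]), 'wrist_torque': array([-0.07667428, -0.00067986,  0.00022139]), 'gripper_width': 85.36067471447139}
side {'fx': 510.55051193711483, 'fy': 510.55051193711483, 'cx': 274.582340260139, 'cy': 208.24461780455056, 'pose': [[-0.48073747611766693, 0.7013603464674953, -0.5262937805627296, -249.76281431919801], [-0.8768514092005, -0.381223470954291, 0.29291683354949083, 236.30886802883765], [0.00480471009665277, 0.6022975424128492, 0.7982572174207567, 1214.8892897227959], [
[... 640 characters left out ...]
ose': [[-0.23039252558445927, 0.9448806932362387, -0.23263653991628006, 170.6776396940186], [-0.9730977759005113, -0.223699045941664, 0.0551312559467646, -112.88329160806981], [5.188730752175528e-05, 0.23907992888194093, 0.9709998892448511, 1519.6881926735764], [0.0, 0.0, 0.0, 1.0]], 'shot': 2}
turntable [([183.9, 214.1], 0.86)]
tab [([198.4, 260.5], 0.94)]
post [([190.6, 238.6], 0.9)]
pocket [([176.0, 238.3], 0.7)]
drum [([337.5, 279.1], 0.81), ([313.0, 243.4], 0.61), ([345.8, 242.8], 0.49)]
drum_mid [([342.1, 273.4], 0.86), ([314.3, 239.4], 0.68), ([345.4, 244.7], 0.53)]
flat_tin_foot [([269.1, 274.1], 0.71)]
tall_tin_foot [([279.6, 172.7], 0.69)]
white_bottle_foot [([371.7, 220.2], 0.77)]
```

```bash
python3 - <<'E'
import cv2,numpy as np
for n,(r0,r1,c0,c1) in(("side",(110,320,100,420)),("top",(130,330,100,420))):
    i=cv2.imread(f"pics/{n}0.png");cv2.imwrite(f"pics/{n}0z.png",cv2.resize(i[r0:r1,c0:c1],None,fx=2.5,fy=2.5,interpolation=cv2.INTER_CUBIC))
E
```

```text
(no output)
```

View pics/side0.png

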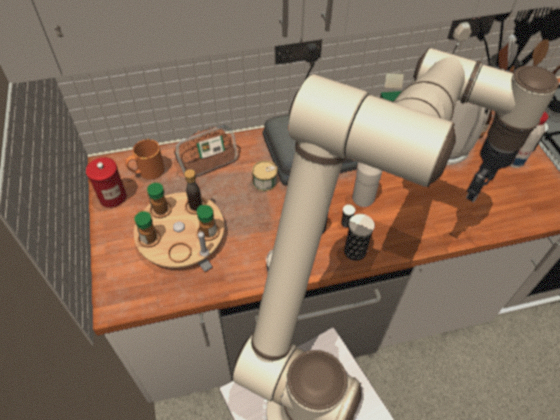

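View pics/side0z.png

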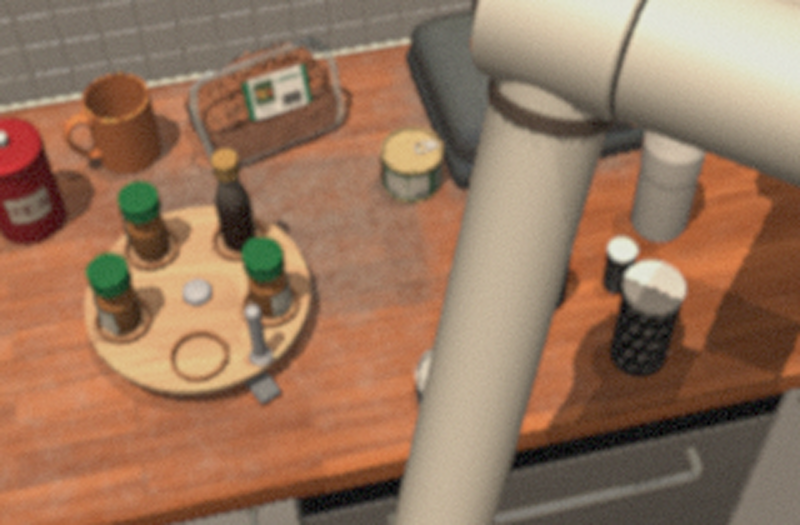

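View pics/top0z.png

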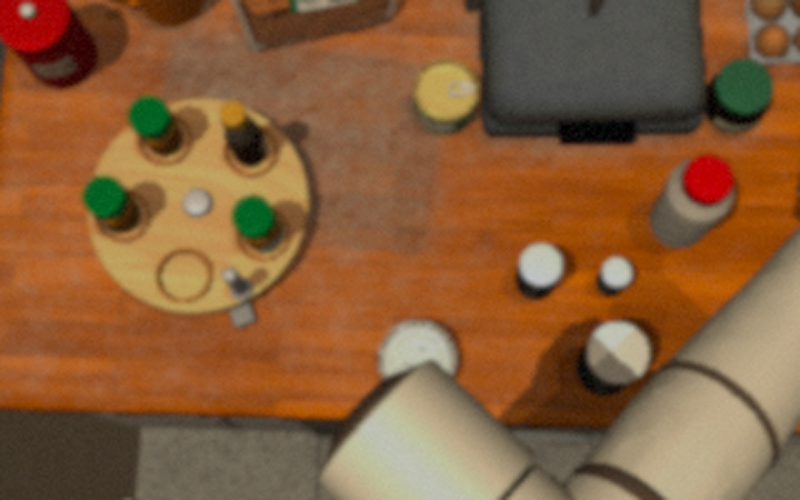

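```bash
cat > h.py <<'E'
import numpy as np
def ray(p,uv,z):
    P=np.array(p["pose"]);d=np.array([(uv[0]-p["cx"])/p["fx"],-(uv[1]-p["cy"])/p["fy"],-1.])
    d=P[:3,:3]@d;o=P[:3,3];return o+d*(z-o[2])/d[2]
def proj(p,X):
    P=np.array(p["pose"]);c=P[:3,:3].T@(np.array(X)-P[:3,3]);return np.array([p["cx"]+p["fx"]*c[0]/-c[2],p["cy"]+p["fy"]*c[1]/c[2]])
E
python3 - <<'E'
from bench import arm
from h import *
import cv2
Z=dict(turntable=0,tab=12,post=130,pocket=40,drum=0,drum_mid=49,flat_tin_foot=0,tall_tin_foot=0,white_bottle_foot=0)
for n in("side","top"):
    p=arm.get_image(n);print(n)
    for l,z in Z.items():
        print(l,[(np.round(ray(p,m["at"],z)[:2],1).tolist(),round(m["conf"],2)) for m in arm.mark_of(l,p)][:4])
    m=arm.outline_of("plate",p)
    if m:
        M=m[0]["pixels"];print("plate",m[0]["conf"],M.sum(),m[0]["box"])
        # wood mask rectified on z=40
    for m in arm.outline_of("drum",p):print("drum",m["conf"],m["box"])
    # rectify plate plane z=40, 1px/mm, x 350..750 up, y 450..50
    w=np.float32([[300,500],[800,500],[800,0],[300,0]])
    src=np.float32([proj(p,[a,b,40]) for a,b in w])
    dst=np.float32([[ (500-b), (800-a)] for a,b in w])
    cv2.imwrite(f"pics/rect_{n}.png",cv2.warpPerspective(p["img"][:,:,::-1].copy(),cv2.getPerspectiveTransform(src,dst),(500,500)))
E
```

```text
side
turntable [([595.8, 67.0], 0.72)]
tab [([447.2, 48.2], 0.89)]
post [([485.0, 41.9], 0.72)]
pocket [([517.1, 102.1], 0.73)]
drum [([315.7, -330.1], 0.75), ([392.3, -367.2], 0.6), ([426.8, -281.6], 0.41)]
drum_mid [([392.6, -354.5], 0.76), ([332.9, -342.5], 0.58), ([418.8, -278.2], 0.55)]
flat_tin_foot [([362.5, -128.6], 0.42)]
tall_tin_foot [([654.8, -228.2], 0.57), ([427.0, -282.0], 0.41)]
white_bottle_foot [([456.9, -462.9], 0.79)]
plate 0.56 5933 [177.9, 219.5, 86.9, 100.3]
drum 0.76 [357.1, 236.4, 30.1, 43.0]
drum 0.69 [348.4, 218.4, 14.9, 22.1]
top
turntable [([590.8, 56.0], 0.86)]
tab [([448.7, 50.9], 0.69)]
post [([489.1, 40.7], 0.62)]
pocket [([508.5, 97.4], 0.59)]
drum [([304.4, -333.9], 0.89), ([416.4, -287.7], 0.8), ([396.1, -371.0], 0.56)]
drum_mid [([414.0, -279.5], 0.69), ([396.6, -371.4], 0.68), ([310.4, -333.3], 0.57)]
flat_tin_foot [([360.8, -138.6], 0.56)]
tall_tin_foot [([653.1, -236.5], 0.94)]
white_bottle_foot [([451.7, -467.9], 0.98)]
plate 0.86 6050 [179.4, 213.0, 86.1, 90.2]
drum 0.98 [344.8, 274.6, 28.5, 23.8]
drum 0.8 [313.0, 239.1, 15.3, 20.3]
drum 0.68 [346.0, 242.2, 15.7, 15.4]
drum 0.61 [175.8, 214.7, 87.3, 85.7]
```

```bash
python3 - <<'E'
import cv2,numpy as np
a=cv2.imread("pics/rect_side.png");b=cv2.imread("pics/rect_top.png")
def g(i):
    i=i.copy()
    for k in range(0,500,50):
        cv2.line(i,(k,0),(k,499),(255,255,0),1);cv2.line(i,(0,k),(499,k),(255,255,0),1)
    return i[120:420,280:500] if 0 else i[100:420,270:500]
cv2.imwrite("pics/rect.png",cv2.resize(np.hstack([g(a),g(b)]),None,fx=1.7,fy=1.7))
for n,i in(("side",a),("top",b)):
    h=cv2.cvtColor(i,cv2.COLOR_BGR2HSV)
    print(n,h[330,400-0],h[300,420],h[200,250])
E
```

```text
side [ 15 105 146] [ 14 127 161] [ 11 137 186]
top [ 15 154 144] [ 18 150 167] [ 12 191 167]
```

View pics/rect.png

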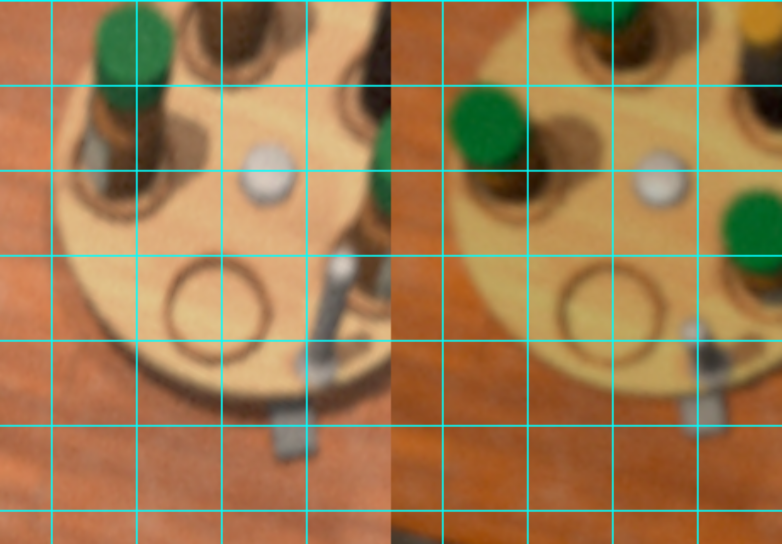

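```bash
cat > fit.py <<'E'
from h import *
import cv2
from scipy.ndimage import map_coordinates,gaussian_filter
from scipy.optimize import minimize
def samp(g,p,X):
    X=np.asarray(X);P=np.array(p["pose"]);c=(X-P[:3,3])@P[:3,:3]
    return map_coordinates(g,[p["cy"]+p["fy"]*c[:,1]/c[:,2],p["cx"]-p["fx"]*c[:,0]/c[:,2]],order=1)
def circ(c,r,z,th): return np.stack([c[0]+r*np.cos(th),c[1]+r*np.sin(th),0*th+z],1)
def plate_center(p,c0,th):
    g=gaussian_filter(p["img"][:,:,1].astype(float),.7)
    f=lambda c:-(samp(g,p,circ(c,121.5,40,th))-samp(g,p,circ(c,128.5,40,th))).clip(-5,40).mean()
    best=min(((f((c0[0]+i,c0[1]+j)),c0[0]+i,c0[1]+j) for i in range(-12,13,1) for j in range(-12,13,1)))
    return best
def pocket_ring(p,c0):
    g=gaussian_filter(p["img"][:,:,1].astype(float),.7);th=np.linspace(0,2*np.pi,120,endpoint=False)
    out=[]
    for z,r in((49,29),):
        f=lambda c:-(samp(g,p,circ(c,22,40,th)).mean()*.5+samp(g,p,circ(c,36,40,th)).mean()*.5-samp(g,p,circ(c,r,45,th)).mean())
        out.append(min(((f((c0[0]+i,c0[1]+j)),c0[0]+i,c0[1]+j) for i in range(-15,16) for j in range(-15,16))))
    return out
E
python3 - <<'E'
from bench import arm
from fit import *
for n in("side","top"):
    p=arm.get_image(n)
    for lo,hi in((90,280),(60,270),(120,240)):
        print(n,plate_center(p,(593,65),np.radians(np.arange(lo,hi,2))))
    print("ring",pocket_ring(p,(515,100)))
E
```

```text
side (np.float64(-38.771230963815164), 591, 74)
side (np.float64(-37.709338014040235), 593, 74)
side (np.float64(-40.0), 591, 72)
ring [(np.float64(-41.30231862288947), 515, 103)]
top (np.float64(-36.93230608815421), 593, 71)
top (np.float64(-32.52968873131272), 593, 72)
top (np.float64(-38.53790388451524), 594, 71)
ring [(np.float64(-29.964307608081143), 514, 101)]
```

Call:
{"op": "apply_moves", "data": {"increments": [[[-0.26,0.3,0,0,0,0,-1],[-0.53,0.61,0,0,0,0,-1],[-0.79,0.91,0,0,0,0,-1]]]}}

```text
clock: 2.6
position: [247.9, -478.5, 303.7]
ee_rot: [-0.164, 0.987, 0.0, -0.0]
contact_force: [1.5, 0.0, 0.5]
gripper_width: 44.1
```

Call:
{"op": "apply_moves", "data": {"increments": [[[-0.26,0.3,0,0,0,0,-1],[-0.53,0.61,0,0,0,0,-1],[-0.79,0.91,0,0,0,0,-1]]]}}

```text
clock: 2.9
position: [293.3, -366.4, 304.1]
ee_rot: [-0.164, 0.986, -0.0, 0.0]
contact_force: [0.2, 0.2, 0.5]
gripper_width: 0.4
```

Call:
{"op": "apply_moves", "data": {"increments": [[[-0.26,0.3,0,0,0,0,-1],[-0.53,0.61,0,0,0,0,-1],[-0.79,0.91,0,0,0,0,-1]]]}}

```text
clock: 3.2
position: [338.5, -254.7, 304.3]
ee_rot: [-0.164, 0.986, -0.0, 0.0]
contact_force: [0.3, 0.5, 0.8]
gripper_width: 0.2
```

Call:
{"op": "apply_moves", "data": {"increments": [[[-0.26,0.3,0,0,0,0,-1],[-0.53,0.61,0,0,0,0,-1],[-0.79,0.91,0,0,0,0,-1]]]}}

```text
clock: 3.5
position: [383.8, -142.9, 304.4]
ee_rot: [-0.164, 0.986, -0.0, 0.001]
contact_force: [1.7, -1.0, -0.7]
gripper_width: 0.2
```

Call:
{"op": "apply_moves", "data": {"increments": [[[-0.26,0.3,0,0,0,0,-1],[-0.53,0.61,0,0,0,0,-1],[-0.79,0.91,0,0,0,0,-1]]]}}

```text
clock: 3.8
position: [429.1, -31.2, 304.4]
ee_rot: [-0.164, 0.986, 0.0, 0.001]
contact_force: [0.6, 0.6, -0.4]
gripper_width: 0.1
```

Call:
{"op": "apply_moves", "data": {"increments": [[[-0.26,0.3,0,0,0,0,-1],[-0.53,0.61,0,0,0,0,-1],[-0.79,0.91,0,0,0,0,-1],[-0.79,0.91,0,0,0,0,-1],[-0.79,0.91,0,0,0,0,-1]]]}}

```text
clock: 4.3
position: [474.1, 79.5, 303.6]
ee_rot: [-0.165, 0.986, -0.0, -0.0]
contact_force: [-0.2, 0.1, 0.0]
gripper_width: 0.3
```

Call:
{"op": "apply_moves", "data": {"increments": [[[0,0,0.35,0,0,0,-1],[0,0,0.7,0,0,0,-1],[0,0,0.7,0,0,0,-1]]]}}

```text
clock: 4.6
position: [471.1, 76.7, 230.2]
ee_rot: [-0.163, 0.987, -0.001, -0.005]
contact_force: [0.4, -0.1, -0.8]
gripper_width: -0.3
```

```bash
python3 - <<'E'
from bench import arm
from h import *
import cv2
o=[]
for n in("side","top"):
    p=arm.get_image(n)
    i=p["img"][:,:,::-1].copy()
    o.append(cv2.resize(i[120:320,110:310],(400,400),interpolation=cv2.INTER_CUBIC) if n=="side" else cv2.resize(i[150:300,120:270],(400,400),interpolation=cv2.INTER_CUBIC))
    for l,z in dict(post=130,pocket=40,tab=12).items():
        print(n,l,[(np.round(ray(p,m["at"],z)[:2],1).tolist(),round(m["conf"],2)) for m in arm.mark_of(l,p)][:2])
cv2.imwrite("pics/a1.png",np.hstack(o))
E
```

```text
side post []
side pocket [([412.0, -267.2], 0.49)]
side tab []
top post [([482.4, 46.0], 0.74)]
top pocket [([510.5, 98.5], 0.56)]
top tab [([447.9, 52.5], 0.91), ([449.8, -458.6], 0.16)]
```

View pics/a1.png

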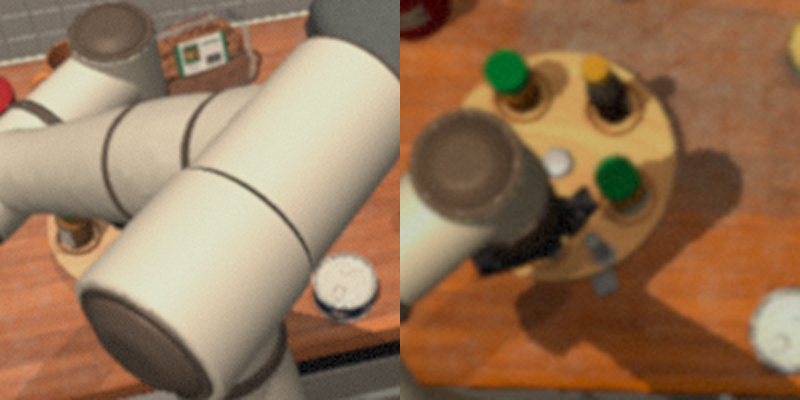

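Call:
{"op": "apply_moves", "data": {"increments": [[[0,0,0.35,0,0,0,-1],[0,0,0.67,0,0,0,-1],[0,0,0.67,0,0,0,-1],[0,0,0.67,0,0,0,-1],[0,0,0.67,0,0,0,-1]]]}}

```text
clock: 5.5
position: [475.2, 79.3, 168.7]
ee_rot: [-0.164, 0.986, 0.0, 0.002]
contact_force: [-0.7, 0.1, -0.1]
gripper_width: -0.1
```

Call:
{"op": "apply_moves", "data": {"increments": [[[0.02,-0.06,0,0,0,0,-1],[0.03,-0.11,0,0,0,0,-1],[0.03,-0.11,0,0,0,0,-1],[0.03,-0.11,0,0,0,0,-1]]]}}

```text
clock: 5.9
position: [474.9, 67.1, 167.3]
ee_rot: [-0.164, 0.986, 0.0, 0.0]
contact_force: [-1.0, 1.0, -0.0]
gripper_width: 0.1
```

Call:
{"op": "apply_moves", "data": {"increments": [[[0,-0.02,0,0,0,0,-1],[0,-0.04,0,0,0,0,-1],[0,-0.04,0,0,0,0,-1]]]}}

```text
clock: 6.2
position: [476.1, 63.6, 166.9]
ee_rot: [-0.164, 0.986, 0.0, -0.0]
contact_force: [0.7, 0.5, -0.3]
gripper_width: 0.4
```

Call:
{"op": "apply_moves", "data": {"increments": [[[0,-0.02,0,0,0,0,-1],[0,-0.04,0,0,0,0,-1],[0,-0.04,0,0,0,0,-1]]]}}

```text
clock: 6.5
position: [477.5, 59.6, 166.9]
ee_rot: [-0.164, 0.986, -0.0, 0.0]
contact_force: [-0.0, 0.3, 0.3]
gripper_width: -0.0
```

Call:
{"op": "apply_moves", "data": {"increments": [[[0,-0.02,0,0,0,0,-1],[0,-0.04,0,0,0,0,-1],[0,-0.04,0,0,0,0,-1]]]}}

```text
clock: 6.8
position: [478.8, 55.7, 166.9]
ee_rot: [-0.164, 0.986, -0.0, 0.0]
contact_force: [-0.0, 0.4, -0.2]
gripper_width: -0.1
```

```bash
cat > look.py <<'E'
from bench import arm
from fit import *
import sys
p=arm.get_image("top")
i=p["img"][:,:,::-1].copy()
cv2.imwrite(f"pics/{sys.argv[1]}.png",cv2.resize(i[150:300,120:270],(600,600),interpolation=cv2.INTER_CUBIC))
C=np.array([592.5,72])
for l,z,off in(("post",130,36),("pocket",40,0)):
    for m in arm.mark_of(l,p)[:2]:
        q=ray(p,m["at"],z)[:2];d=q-C;print(l,q.round(1),m["conf"],"r",np.hypot(*d).round(1),"pocketang",(np.degrees(np.arctan2(d[1],d[0]))%360-off).round(1))
print(arm.read_state()["contact_force"])
E
python3 look.py b1
```

```text
post [486.4  31.5] 0.69 r 113.6 pocketang 164.9
pocket [510.5  86.2] 0.93 r 83.2 pocketang 170.2
[-0.64144437 -0.37582727 -0.34814145]
```

View pics/b1.png

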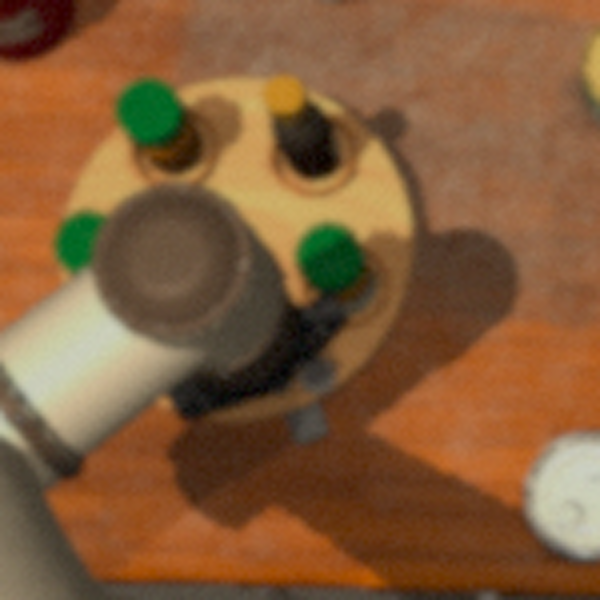

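Call:
{"op": "apply_moves", "data": {"increments": [[[0.01,-0.056,0,0,0,-0.1,-1],[0.017,-0.113,0,0,0,-0.2,-1],[0.017,-0.113,0,0,0,-0.2,-1]]]}}

```text
clock: 7.25
position: [480.9, 44.6, 166.9]
ee_rot: [-0.213, 0.977, -0.0, 0.0]
contact_force: [-0.3, 0.5, 0.4]
gripper_width: 0.1
```

Call:
{"op": "apply_moves", "data": {"increments": [[[0.005,-0.028,0,0,0,-0.05,-1],[0.01,-0.056,0,0,0,-0.1,-1],[0.01,-0.056,0,0,0,-0.1,-1]]]}}

```text
clock: 7.55
position: [482.3, 39.2, 167.0]
ee_rot: [-0.237, 0.971, -0.0, 0.0]
contact_force: [-0.3, 0.1, -0.5]
gripper_width: -0.2
```

Call:
{"op": "apply_moves", "data": {"increments": [[[0.004,-0.022,0,0,0,-0.04,-1],[0.004,-0.022,0,0,0,-0.04,-1]]]}}

```text
clock: 7.75
position: [482.9, 37.0, 166.9]
ee_rot: [-0.247, 0.969, -0.0, -0.0]
contact_force: [0.6, -0.3, 0.7]
gripper_width: 0.1
```

```bash
python3 look.py b2
```

```text
post [496.8   9. ] 0.97 r 114.6 pocketang 177.4
pocket [507.   78.6] 0.83 r 85.8 pocketang 175.6
[ 0.23129146 -0.43595337  0.12246861]
```

View pics/b2.png

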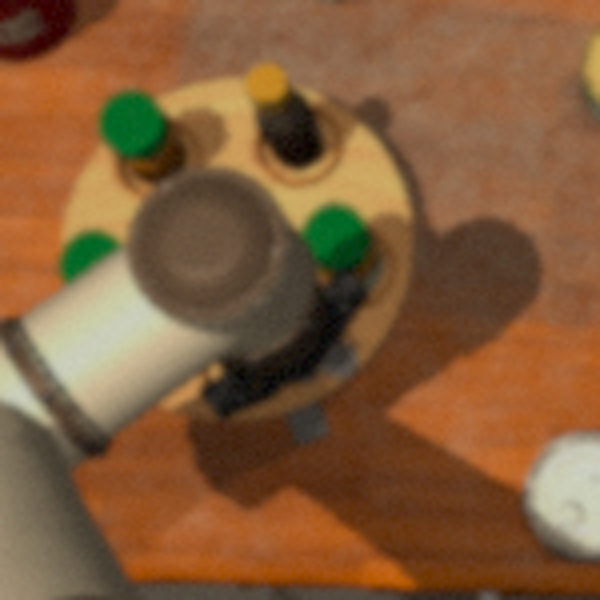

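```bash
cat > caps.py <<'E'
from bench import arm
from h import *
import cv2,sys
def caps(p,img=None):
    img=p["img"] if img is None else img
    h=cv2.cvtColor(img,cv2.COLOR_RGB2HSV);sub=np.zeros(h.shape[:2],bool);sub[150:270,120:235]=1
    C=np.array([592.5,72]);out=[]
    for nm,lo,hi,z,off in(("green",(45,120,50),(85,255,255),138,(72,216,288)),("bot",(17,190,150),(30,255,255),185,(144,))):
        m=(cv2.inRange(h,lo,hi)>0)&sub
        n,lab,st,ce=cv2.connectedComponentsWithStats(m.astype(np.uint8))
        for k in range(1,n):
            if st[k,4]<25:continue
            q=ray(p,ce[k],z)[:2]-C;a=np.degrees(np.arctan2(q[1],q[0]))%360
            out.append((nm,int(st[k,4]),round(float(np.hypot(*q)),1),[round(float((a-o+180)%360-180)%360,1) for o in off]))
    return out
if __name__=="__main__":
    p=arm.get_image("top")
    for n in sys.argv[1:]:
        print(n,caps(p,cv2.imread(f"pics/{n}.png")[:,:,::-1].copy()))
    print("now",caps(p),arm.read_state()["contact_force"].round(1))
E
python3 caps.py top0
```

```text
top0 [('green', 195, 82.0, [301.8, 157.8, 85.8]), ('green', 199, 82.0, [16.1, 232.1, 160.1]), ('green', 204, 87.9, [158.9, 14.9, 302.9]), ('bot', 61, 85.8, [158.6])]
now [('green', 192, 82.0, [316.8, 172.8, 100.8]), ('green', 188, 86.2, [173.2, 29.2, 317.2]), ('green', 84, 85.8, [23.7, 239.7, 167.7]), ('bot', 61, 85.7, [172.5])] [ 0.9 -0.2  0.3]
```

Call:
{"op": "apply_moves", "data": {"increments": [[[0.004,-0.022,0,0,0,-0.04,-1],[0.004,-0.022,0,0,0,-0.04,-1]]]}}

```text
clock: 8.15
position: [483.6, 34.9, 166.9]
ee_rot: [-0.257, 0.966, -0.0, 0.0]
contact_force: [0.3, -0.3, 0.6]
gripper_width: 0.1
```

```bash
python3 caps.py
```

```text
now [('green', 194, 81.4, [317.7, 173.7, 101.7]), ('green', 184, 86.6, [174.3, 30.3, 318.3]), ('green', 79, 85.7, [24.1, 240.1, 168.1]), ('bot', 61, 85.4, [173.9])] [-0.  -0.6  1. ]
```

Call:
{"op": "apply_moves", "data": {"increments": [[[0.004,-0.022,0,0,0,-0.04,-1],[0.004,-0.022,0,0,0,-0.04,-1]]]}}

```text
clock: 8.4
position: [484.3, 32.8, 166.9]
ee_rot: [-0.267, 0.964, -0.0, 0.0]
contact_force: [0.0, 0.3, 0.3]
gripper_width: 0.0
```

```bash
python3 caps.py
```

```text
now [('green', 192, 81.3, [318.8, 174.8, 102.8]), ('green', 180, 87.1, [175.6, 31.6, 319.6]), ('green', 70, 85.8, [24.6, 240.6, 168.6]), ('bot', 65, 85.4, [175.0])] [-0.1  0.2 -0.3]
```

Call:
{"op": "apply_moves", "data": {"increments": [[[0.004,-0.022,0,0,0,-0.04,-1],[0.004,-0.022,0,0,0,-0.04,-1]]]}}

```text
clock: 8.65
position: [485.2, 30.7, 166.9]
ee_rot: [-0.277, 0.961, -0.0, 0.0]
contact_force: [-0.0, 0.1, -0.7]
gripper_width: 0.2
```

```bash
python3 caps.py
```

```text
now [('green', 193, 81.3, [320.1, 176.1, 104.1]), ('green', 175, 87.8, [177.1, 33.1, 321.1]), ('green', 58, 86.2, [25.0, 241.0, 169.0]), ('bot', 65, 85.9, [176.1])] [-0.2 -0.3  0.9]
```

Call:
{"op": "apply_moves", "data": {"increments": [[[0.004,-0.022,0,0,0,-0.04,-1],[0.004,-0.022,0,0,0,-0.04,-1]]]}}

```text
clock: 8.9
position: [486.0, 28.6, 166.9]
ee_rot: [-0.286, 0.958, -0.0, -0.0]
contact_force: [0.1, 0.2, 0.4]
gripper_width: 0.1
```

```bash
python3 caps.py
```

```text
now [('green', 195, 81.1, [321.2, 177.2, 105.2]), ('green', 166, 88.0, [178.6, 34.6, 322.6]), ('green', 46, 85.9, [25.3, 241.3, 169.3]), ('bot', 61, 85.9, [177.2])] [ 0.2 -0.6  0.1]
```

Call:
{"op": "apply_moves", "data": {"increments": [[[0.004,-0.022,0,0,0,-0.04,-1],[0.004,-0.022,0,0,0,-0.04,-1]]]}}

```text
clock: 9.15
position: [486.9, 26.5, 167.0]
ee_rot: [-0.296, 0.955, -0.0, 0.0]
contact_force: [1.1, -0.7, -0.1]
gripper_width: -0.2
```

```bash
python3 caps.py
```

```text
now [('green', 194, 81.3, [322.1, 178.1, 106.1]), ('green', 156, 88.8, [179.7, 35.7, 323.7]), ('green', 41, 86.0, [25.7, 241.7, 169.7]), ('bot', 62, 85.6, [178.2])] [ 0.6  0.3 -0.7]
```

Call:
{"op": "apply_moves", "data": {"increments": [[[0.004,-0.022,0,0,0,-0.04,-1],[0.004,-0.022,0,0,0,-0.04,-1]]]}}

```text
clock: 9.4
position: [487.8, 24.5, 166.9]
ee_rot: [-0.305, 0.952, -0.0, 0.0]
contact_force: [0.3, -0.1, -1.1]
gripper_width: 0.3
```

```bash
python3 caps.py
```

```text
now [('green', 196, 81.0, [323.6, 179.6, 107.6]), ('green', 151, 89.2, [181.4, 37.4, 325.4]), ('green', 26, 86.8, [26.0, 242.0, 170.0]), ('bot', 65, 85.4, [179.3])] [-0.7 -0.1  0.8]
```

Call:
{"op": "apply_moves", "data": {"increments": [[[0.004,-0.022,0,0,0,-0.04,-1],[0.004,-0.022,0,0,0,-0.04,-1]]]}}

```text
clock: 9.65
position: [488.7, 22.5, 166.9]
ee_rot: [-0.315, 0.949, -0.0, 0.0]
contact_force: [0.2, -0.5, 0.1]
gripper_width: -0.1
```

```bash
python3 caps.py
```

```text
now [('green', 195, 81.7, [324.6, 180.6, 108.6]), ('green', 141, 89.9, [182.3, 38.3, 326.3]), ('bot', 63, 85.1, [180.6])] [ 0.6 -0.2  0.2]
```

Call:
{"op": "apply_moves", "data": {"increments": [[[0.004,-0.022,0,0,0,-0.04,-1],[0.004,-0.022,0,0,0,-0.04,-1]]]}}

```text
clock: 9.9
position: [489.7, 20.5, 166.9]
ee_rot: [-0.324, 0.946, -0.0, 0.0]
contact_force: [0.2, 0.4, -0.2]
gripper_width: -0.3
```

```bash
python3 caps.py
```

```text
now [('green', 196, 81.3, [325.9, 181.9, 109.9]), ('green', 136, 90.8, [183.6, 39.6, 327.6]), ('bot', 61, 85.6, [181.6])] [ 0.9 -0.8 -0.1]
```

Call:
{"op": "apply_moves", "data": {"increments": [[[0.004,-0.022,0,0,0,-0.04,-1],[0.004,-0.022,0,0,0,-0.04,-1]]]}}

```text
clock: 10.15
position: [490.8, 18.5, 166.9]
ee_rot: [-0.334, 0.943, -0.0, 0.0]
contact_force: [0.4, 0.7, -0.7]
gripper_width: 0.0
```

```bash
python3 caps.py
```

```text
now [('green', 197, 81.4, [327.1, 183.1, 111.1]), ('green', 123, 91.8, [184.9, 40.9, 328.9]), ('bot', 61, 85.3, [182.9])] [ 1.4  0.1 -0.5]
```

Call:
{"op": "apply_moves", "data": {"increments": [[[0.004,-0.022,0,0,0,-0.04,-1],[0.004,-0.022,0,0,0,-0.04,-1]]]}}

```text
clock: 10.4
position: [491.8, 16.5, 166.9]
ee_rot: [-0.343, 0.939, -0.0, 0.0]
contact_force: [0.2, -0.1, 0.3]
gripper_width: 0.2
```

```bash
python3 caps.py
```

```text
now [('green', 201, 80.9, [328.5, 184.5, 112.5]), ('green', 116, 92.6, [186.2, 42.2, 330.2]), ('bot', 65, 85.3, [184.0])] [ 0.1  0.7 -0.6]
```

Call:
{"op": "apply_moves", "data": {"increments": [[[0.004,-0.022,0,0,0,-0.04,-1],[0.004,-0.022,0,0,0,-0.04,-1]]]}}

```text
clock: 10.65
position: [493.0, 14.6, 166.9]
ee_rot: [-0.352, 0.936, -0.0, 0.0]
contact_force: [0.0, 0.2, 0.8]
gripper_width: -0.0
```

```bash
python3 caps.py
```

```text
now [('green', 196, 81.4, [329.5, 185.5, 113.5]), ('green', 105, 93.9, [187.3, 43.3, 331.3]), ('bot', 62, 85.5, [184.9])] [-0.4  0.5  0.1]
```

Call:
{"op": "apply_moves", "data": {"increments": [[[0.004,-0.022,0,0,0,-0.04,-1],[0.004,-0.022,0,0,0,-0.04,-1]]]}}

```text
clock: 10.9
position: [494.1, 12.7, 166.9]
ee_rot: [-0.362, 0.932, -0.0, 0.0]
contact_force: [0.8, 0.4, 0.9]
gripper_width: 0.1
```

```bash
python3 caps.py
```

```text
now [('green', 198, 81.3, [331.0, 187.0, 115.0]), ('green', 92, 95.1, [188.2, 44.2, 332.2]), ('bot', 62, 84.9, [186.3])] [-0.8 -0.2  0.2]
```

Call:
{"op": "apply_moves", "data": {"increments": [[[0.004,-0.022,0,0,0,-0.04,-1],[0.004,-0.022,0,0,0,-0.04,-1]]]}}

```text
clock: 11.15
position: [495.3, 10.7, 166.9]
ee_rot: [-0.371, 0.929, -0.0, 0.0]
contact_force: [-0.5, 0.4, 0.5]
gripper_width: 0.1
```

```bash
python3 caps.py
```

```text
now [('green', 196, 81.5, [334.5, 190.5, 118.5]), ('green', 96, 95.1, [191.3, 47.3, 335.3]), ('bot', 63, 85.4, [190.0])] [-0.1  0.2  1.1]
```

Call:
{"op": "apply_moves", "data": {"increments": [[[0.004,-0.022,0,0,0,-0.04,-1],[0.004,-0.022,0,0,0,-0.04,-1]]]}}

```text
clock: 11.4
position: [496.5, 8.9, 166.9]
ee_rot: [-0.38, 0.925, -0.0, 0.0]
contact_force: [-0.9, -0.3, 0.0]
gripper_width: -0.1
```

```bash
python3 caps.py
```

```text
now [('green', 196, 81.4, [334.6, 190.6, 118.6]), ('green', 79, 96.5, [191.8, 47.8, 335.8]), ('bot', 64, 85.5, [190.1])] [-0.1  0.8  0.1]
```

Call:
{"op": "apply_moves", "data": {"increments": [[[0.002,-0.011,0,0,0,-0.02,-1],[0.002,-0.011,0,0,0,-0.02,-1]]]}}

```text
clock: 11.65
position: [497.1, 8.1, 166.9]
ee_rot: [-0.385, 0.923, -0.0, 0.0]
contact_force: [0.9, -0.3, -0.1]
gripper_width: 0.1
```

```bash
python3 caps.py
```

```text
now [('green', 194, 81.5, [334.5, 190.5, 118.5]), ('green', 72, 97.1, [192.0, 48.0, 336.0]), ('bot', 65, 85.5, [190.3])] [0.4 0.3 1. ]
```

Call:
{"op": "apply_moves", "data": {"increments": [[[0.002,-0.011,0,0,0,-0.02,-1],[0.002,-0.011,0,0,0,-0.02,-1]]]}}

```text
clock: 11.9
position: [497.7, 7.2, 166.9]
ee_rot: [-0.389, 0.921, -0.0, 0.0]
contact_force: [-0.8, -0.0, -1.3]
gripper_width: 0.1
```

```bash
python3 caps.py
```

```text
now [('green', 196, 81.5, [334.5, 190.5, 118.5]), ('green', 66, 97.6, [192.1, 48.1, 336.1]), ('bot', 63, 85.7, [190.0])] [-0.   1.  -0.2]
```

Call:
{"op": "apply_moves", "data": {"increments": [[[0.002,-0.011,0,0,0,-0.02,-1],[0.002,-0.011,0,0,0,-0.02,-1]]]}}

```text
clock: 12.15
position: [498.4, 6.3, 166.9]
ee_rot: [-0.394, 0.919, -0.0, 0.0]
contact_force: [-0.2, 0.4, 0.8]
gripper_width: -0.4
```

```bash
python3 caps.py
```

```text
now [('green', 198, 81.2, [334.6, 190.6, 118.6]), ('green', 56, 98.6, [192.3, 48.3, 336.3]), ('bot', 64, 85.7, [190.1])] [-1.5  0.4  0.2]
```

Call:
{"op": "apply_moves", "data": {"increments": [[[0.002,-0.011,0,0,0,-0.02,-1],[0.002,-0.011,0,0,0,-0.02,-1]]]}}

```text
clock: 12.4
position: [498.9, 5.4, 166.9]
ee_rot: [-0.399, 0.917, 0.0, -0.0]
contact_force: [-0.5, 0.0, 0.4]
gripper_width: 0.1
```

```bash
python3 caps.py
```

```text
now [('green', 196, 81.4, [334.6, 190.6, 118.6]), ('green', 53, 99.0, [192.2, 48.2, 336.2]), ('bot', 63, 85.6, [190.2])] [-0.5  0.5 -0.1]
```

Call:
{"op": "apply_moves", "data": {"increments": [[[0.002,-0.011,0,0,0,-0.02,-1],[0.002,-0.011,0,0,0,-0.02,-1]]]}}

```text
clock: 12.65
position: [499.3, 4.8, 166.9]
ee_rot: [-0.403, 0.915, 0.0, -0.0]
contact_force: [-2.6, 3.1, 1.2]
gripper_width: 0.1
```

```bash
python3 caps.py
```

```text
now [('green', 192, 81.3, [335.0, 191.0, 119.0]), ('green', 46, 99.6, [192.8, 48.8, 336.8]), ('bot', 66, 85.5, [190.6])] [-3.2  2.7  0.9]
```

Call:
{"op": "apply_moves", "data": {"increments": [[[-0.01,0.1,0,0,0,0,-1],[-0.02,0.25,0,0,0,0,-1],[-0.02,0.25,0,0,0,0,-1],[-0.02,0.25,-0.5,0,0,0,-1],[-0.02,0.25,-1,0,0,0,-1]]]}}

```text
clock: 13.2
position: [482.0, 22.6, 267.1]
ee_rot: [-0.403, 0.915, -0.0, -0.002]
contact_force: [1.9, -0.0, -0.4]
gripper_width: -0.4
```

Call:
{"op": "apply_moves", "data": {"increments": [[[0.3,-0.4,-0.2,0,0,0,1],[0.6,-0.8,-0.4,0,0,0,1],[0.9,-1,-0.4,0,0,0,1]]]}}

```text
clock: 13.5
position: [497.6, -112.6, 310.0]
ee_rot: [-0.404, 0.915, -0.002, 0.003]
contact_force: [0.2, 0.7, -0.6]
gripper_width: 42.9
```

```bash
python3 - <<'E'
from bench import arm
from caps import *
s=arm.read_state();print(s["joints"].round(3),s["position"].round(1),s["ee_rot"].round(3))
for n in("side","top"):
    p=arm.get_image(n);cv2.imwrite(f"pics/{n}3.png",p["img"][:,:,::-1])
    if n=="top":print(caps(p))
    for l,z in dict(post=130,pocket=40,drum=0,drum_mid=49,tab=12,turntable=0).items():
        print(n,l,[(np.round(ray(p,m["at"],z)[:2],1).tolist(),round(m["conf"],2)) for m in arm.mark_of(l,p)][:4])
E
```

```text
[ 0.097  0.181 -0.263  0.002 -1.119 -0.837] [ 497.6 -112.6  310. ] [-0.404  0.915 -0.002  0.003]
side post []
side pocket []
side drum [([311.6, -319.7], 0.93), ([427.6, -283.1], 0.69), ([410.0, -371.3], 0.65)]
side drum_mid [([317.6, -352.7], 0.83), ([422.7, -287.6], 0.7), ([392.6, -355.2], 0.54)]
side tab []
side turntable [([595.0, 66.4], 0.63)]
[('bot', 59, 85.6, [190.1])]
top post [([518.7, -4.7], 0.84)]
top pocket [([507.7, 43.3], 0.62)]
top drum [([307.1, -328.5], 0.87), ([422.3, -279.1], 0.73), ([403.7, -376.6], 0.53), ([651.0, -226.2], 0.33)]
top drum_mid [([312.2, -337.5], 0.9), ([427.6, -284.7], 0.81), ([394.1, -367.3], 0.6), ([412.9, -274.3], 0.15)]
top tab [([444.3, 50.6], 0.74)]
top turntable [([592.3, 72.6], 0.58)]
```

View pics/top3.png

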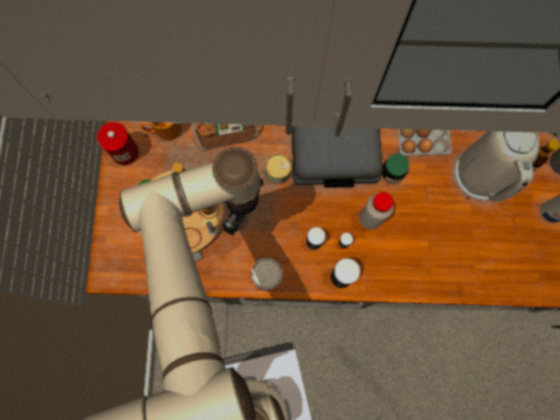

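View pics/side3.png

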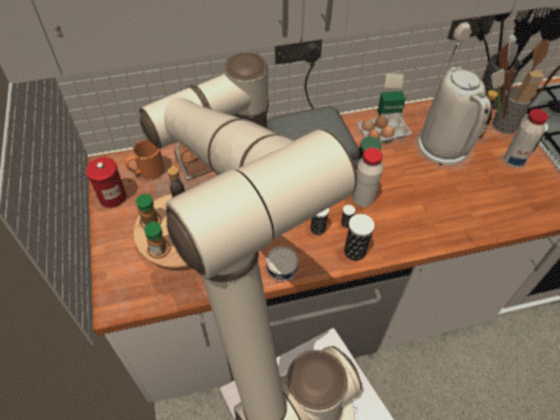

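```bash
cat > drum.py <<'E'
from bench import arm
from h import *
import cv2,sys
from scipy.optimize import least_squares
for n,g in(("side",(320,213)),("top",(316,236))):
    p=arm.get_image(n);h=cv2.cvtColor(p["img"],cv2.COLOR_RGB2HSV)
    m=((h[:,:,1]<75)&(h[:,:,2]>115)).astype(np.uint8)
    k,lab,st,ce=cv2.connectedComponentsWithStats(m)
    for j in range(1,k):
        if np.hypot(*(ce[j]-g))<60 and 40<st[j,4]<900: print(n,ce[j].round(1),st[j].tolist(),"z98",ray(p,ce[j],98).round(1)[:2])
    o=[x for x in arm.outline_of("drum",p)]
    for x in o: 
        print("  drum",round(x["conf"],2),np.round(x["box"],1).tolist())
    i=p["img"][:,:,::-1];x,y=g
    cv2.imwrite(f"pics/d_{n}{sys.argv[1]}.png",cv2.resize(i[y-40:y+60,x-50:x+70],None,fx=4,fy=4,interpolation=cv2.INTER_CUBIC))
E
python3 drum.py 1; python3 -c "
import cv2,numpy as np
cv2.imwrite('pics/d1.png',np.hstack([cv2.imread('pics/d_side1.png')[:,:400],cv2.imread('pics/d_top1.png')[:,:400]]))"
```

```text
side [366.3 181.9] [355, 159, 28, 47, 830] z98 [ 444.  -448.9]
side [358.7 221.7] [343, 205, 32, 31, 550] z98 [ 338.9 -350.6]
side [322.9 212.3] [316, 207, 13, 10, 81] z98 [ 411.6 -282.5]
  drum 0.91 [358.8, 235.6, 29.3, 42.2]
  drum 0.85 [320.2, 221.2, 18.8, 29.5]
  drum 0.78 [347.9, 217.4, 15.7, 21.9]
top [316.1 235.7] [307, 228, 18, 17, 242] z98 [ 424.  -284.3]
top [346.3 238.6] [340, 233, 13, 12, 121] z98 [ 397.5 -361.7]
top [347.  270.7] [335, 259, 25, 25, 509] z98 [ 313.1 -340.8]
  drum 0.86 [314.9, 239.2, 17.0, 19.6]
  drum 0.74 [346.2, 241.6, 13.3, 15.9]
  drum 0.67 [344.1, 274.5, 30.9, 27.3]
  drum 0.45 [377.6, 211.4, 32.9, 36.8]
```

View pics/d1.png

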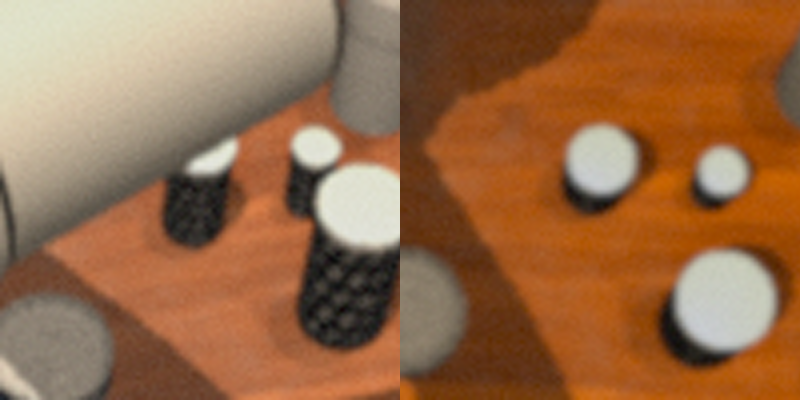

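Call:
{"op": "apply_moves", "data": {"increments": [[[0.22,-0.08,0,0,0,-0.24,1],[0.44,-0.16,0,0,0,-0.48,1],[0.66,-0.24,0,0,0,-0.72,1],[0.88,-0.31,0,0,0,-0.92,1],[0.88,-0.31,0,0,0,-0.92,1]]]}}

```text
clock: 14.9
position: [458.0, -198.4, 306.9]
ee_rot: [-0.6, 0.8, 0.0, -0.0]
contact_force: [0.1, 0.8, -1.0]
gripper_width: 85.4
```

```bash
cat > go.py <<'E'
import sys
from bench import arm
from scipy.spatial.transform import Rotation as R
import numpy as np
# usage: x y z jawangle_deg
t=np.array(list(map(float,sys.argv[1:4])));a=np.radians(float(sys.argv[4]))
s=arm.read_state();r=R.from_quat(s["ee_rot"])
y=np.array([np.cos(a),np.sin(a),0]);
if y@r.as_matrix()[:,1]<0:y=-y
z=np.array([0,0,-1.]);g=R.from_matrix(np.stack([np.cross(y,z),y,z],1))
print("pos",s["position"].round(1),"shift",(r.inv().apply(t-s["position"])/100).round(3),"turn",((r.inv()*g).as_rotvec()/.5).round(3),"j",s["joints"].round(2),"w",s["gripper_width"],s["contact_force"].round(1))
E
python3 go.py 423.5 -284.5 305 10.2; python3 drum.py 2
```

```text
pos [ 458.  -198.4  306.9] shift [0.923 0.091 0.019] turn [ 0.001 -0.    -0.923] j [-0.08  0.17 -0.29  0.   -1.12 -0.2 ] w 85.39252334327892 [ 0.1  0.8 -1. ]
side [359.1 222.1] [343, 205, 32, 31, 532] z98 [ 337.1 -350.6]
  drum 0.84 [358.1, 237.1, 30.2, 40.5]
  drum 0.78 [319.9, 225.4, 14.9, 21.9]
  drum 0.46 [349.4, 217.9, 13.8, 15.8]
top [316.  235.5] [308, 227, 17, 18, 245] z98 [ 424.6 -284.3]
top [346.3 238.6] [340, 233, 13, 12, 120] z98 [ 397.5 -361.8]
top [347.  270.7] [335, 259, 25, 25, 507] z98 [ 313.2 -340.8]
  drum 0.97 [343.2, 275.1, 31.0, 27.7]
  drum 0.71 [344.8, 240.9, 15.0, 16.3]
```

Call:
{"op": "apply_moves", "data": {"increments": [[[0.23,0.02,0,0,0,-0.24,1],[0.46,0.04,0,0,0,-0.48,1],[0.69,0.07,0,0,0,-0.72,1],[0.92,0.09,0,0,0,-0.92,1],[0.92,0.09,0,0,0,-0.92,1],[0.92,0.09,0,0,0,-0.92,1]]]}}

```text
clock: 15.7
position: [425.2, -282.4, 306.8]
ee_rot: [0.767, -0.642, -0.0, -0.0]
contact_force: [0.3, -0.0, 0.4]
gripper_width: 85.5
```

```bash
python3 go.py 424 -284.5 119 10.2
```

```text
pos [ 425.2 -282.4  306.8] shift [0.019 0.015 1.878] turn [ 0.     0.    -0.002] j [-0.27  0.19 -0.26 -0.   -1.12  0.45] w 85.5271611056221 [ 0.3 -0.   0.4]
```

Call:
{"op": "apply_moves", "data": {"increments": [[[0.02,0.015,0.4,0,0,0,1],[0.02,0.015,0.8,0,0,0,1],[0.02,0.015,0.98,0,0,0,1],[0.02,0.015,0.98,0,0,0,1],[0.02,0.015,0.98,0,0,0,1]]]}}

```text
clock: 16.2
position: [424.8, -284.5, 209.5]
ee_rot: [0.768, -0.641, 0.0, 0.0]
contact_force: [0.9, -0.1, 0.6]
gripper_width: 85.3
```

```bash
python3 go.py 424 -284.5 119 10.2;python3 drum.py 3; python3 -c "
import cv2,numpy as np
cv2.imwrite('pics/d3.png',np.hstack([cv2.imread('pics/d_side3.png')[:,:400],cv2.imread('pics/d_top3.png')[:,:400]]))"
```

```text
pos [ 424.8 -284.5  209.5] shift [-0.002  0.008  0.905] turn [-0.001 -0.002  0.004] j [-0.27  0.29 -0.4   0.   -0.88  0.45] w 85.30840702116957 [ 0.9 -0.1  0.6]
side [367.9 182.8] [357, 162, 26, 44, 710] z98 [ 439.2 -451. ]
side [320.8 208.8] [312, 202, 18, 15, 205] z98 [ 424.6 -283.8]
side [358.6 221.5] [343, 204, 32, 32, 559] z98 [ 339.6 -350.8]
  drum 0.71 [349.0, 215.2, 15.8, 21.1]
  drum 0.62 [357.2, 235.9, 30.2, 42.5]
top [314.7 238.4] [310, 232, 11, 13, 87] z98 [ 417.7 -278.8]
top [346.4 238.2] [341, 232, 12, 13, 121] z98 [ 398.5 -362.3]
top [274.3 272.5] [269, 258, 14, 29, 301] z98 [ 352.9 -151.6]
top [347.  270.7] [335, 259, 25, 25, 508] z98 [ 313.1 -340.8]
  drum 0.71 [343.4, 274.3, 32.3, 30.6]
  drum 0.69 [346.3, 242.3, 17.2, 12.2]
  drum 0.5 [311.2, 240.3, 9.9, 16.3]
```

View pics/d3.png

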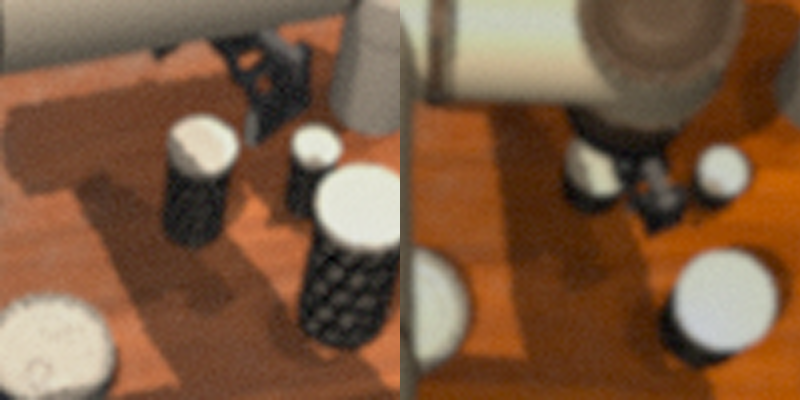

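```bash
python3 - <<'E'
from bench import arm
from h import *
from scipy.spatial.transform import Rotation as R
import cv2
s=arm.read_state();r=R.from_quat(s["ee_rot"]).as_matrix()
o=[]
for n,g in(("side",(320,213)),("top",(316,236))):
    p=arm.get_image(n);i=p["img"][:,:,::-1];x,y=g
    f=5;c=cv2.resize(i[y-60:y+40,x-40:x+40],None,fx=f,fy=f,interpolation=cv2.INTER_CUBIC)
    def d(X,col):
        u=proj(p,X);cv2.circle(c,(int((u[0]-x+40+.5)*f),int((u[1]-y+60+.5)*f)),4,col,-1)
    for sg in(1,-1):
        for dd in(43,57):d(s["position"]+r@[0,sg*dd,60],(0,255,0))
        for xx in(-38,38): d(s["position"]+r@[xx,sg*42,0],(255,0,255))
    d([424,-284.5,98],(0,0,255))
    o.append(c)
cv2.imwrite("pics/d4.png",np.hstack(o))
E
```

```text
(no output)
```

View pics/d4.png

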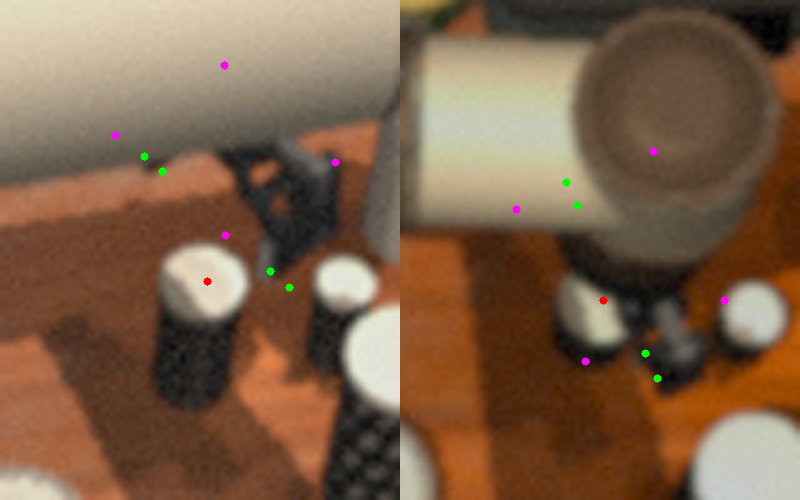

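Call:
{"op": "apply_moves", "data": {"increments": [[[0,0.005,0.4,0,0,0,1],[0,0.005,0.75,0,0,0,1],[0,0.005,0.9,0,0,0,1],[0,0.005,0.9,0,0,0,1],[0,0.005,0.9,0,0,0,1]]]}}

```text
clock: 17.0
position: [423.9, -285.4, 119.6]
ee_rot: [0.768, -0.641, 0.001, -0.0]
contact_force: [0.2, -0.3, 0.4]
gripper_width: 85.7
```

Call:
{"op": "apply_moves", "data": {"increments": [[[0,0,0,0,0,0,0],[0,0,0,0,0,0,-0.3],[0,0,0,0,0,0,-1],[0,0,0,0,0,0,-1],[0,0,0,0,0,0,-1],[0,0,0,0,0,0,-1],[0,0,0,0,0,0,-1]]]}}

```text
clock: 17.7
position: [423.9, -285.3, 120.1]
ee_rot: [0.768, -0.641, 0.001, -0.0]
contact_force: [-0.4, 0.8, 6.4]
gripper_width: 43.7
```

```bash
python3 go.py 424 -284.5 119 10.2;python3 drum.py 5 | head -4
```

```text
pos [ 423.9 -285.3  120.1] shift [-0.008 -0.002  0.011] turn [-0.003 -0.003  0.003] j [-0.27  0.41 -0.5   0.   -0.66  0.45] w 43.65356567407995 [-0.4  0.8  6.4]
side [325.4 161.8] [297, 155, 45, 15, 327] z98 [ 565.4 -387.5]
side [366.4 182. ] [354, 159, 29, 47, 861] z98 [ 443.9 -448.9]
side [317.2 210.6] [312, 205, 12, 12, 96] z98 [ 424.1 -272. ]
side [358.6 221.4] [343, 204, 32, 32, 557] z98 [ 339.7 -350.7]
```

Call:
{"op": "apply_moves", "data": {"increments": [[[0,0,-0.1,0,0,0,-1],[0,0,-0.4,0,0,0,-1],[0,0,-0.8,0,0,0,-1],[0,0,-1,0,0,0,-1]]]}}

```text
clock: 18.3
position: [424.0, -285.5, 222.3]
ee_rot: [0.768, -0.641, 0.002, -0.001]
contact_force: [0.9, -0.1, -0.8]
gripper_width: 43.7
```

Call:
{"op": "apply_moves", "data": {"increments": [[[0,0,-0.4,0,0,0,-1],[0,0,-0.75,0,0,0,-1],[0,0,-0.75,0,0,0,-1],[0,0,-0.75,0,0,0,-1]]]}}

```text
clock: 18.7
position: [422.8, -284.8, 294.5]
ee_rot: [0.767, -0.641, 0.0, -0.001]
contact_force: [-0.8, 0.1, -2.2]
gripper_width: 43.9
```

```bash
python3 go.py 508.8 57 293 10.2; python3 - <<'E'
from bench import arm
import cv2,numpy as np
o=[]
for n,(x,y) in(("side",(320,200)),("top",(316,236))):
    i=arm.get_image(n)["img"][:,:,::-1];o.append(cv2.resize(i[y-60:y+40,x-40:x+40],None,fx=5,fy=5,interpolation=cv2.INTER_CUBIC))
cv2.imwrite("pics/d6.png",np.hstack(o))
E
```

```text
pos [ 422.8 -284.8  294.5] shift [-3.211 -1.453  0.018] turn [-0.003  0.     0.001] j [-0.27  0.2  -0.28 -0.   -1.09  0.45] w 43.86444876300358 [-0.8  0.1 -2.2]
```

View pics/d6.png

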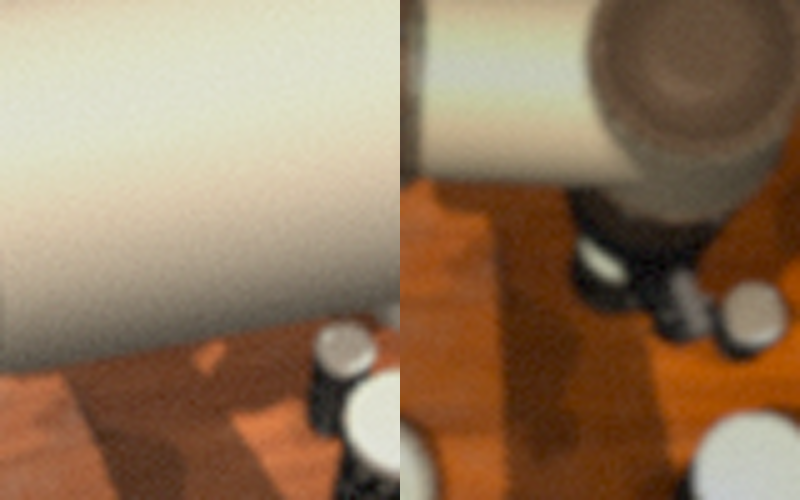

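```bash
python3 - <<'E'
from bench import arm
from fit import *
from caps import caps
for n in("side","top"):
    p=arm.get_image(n)
    i=p["img"][:,:,::-1];cv2.imwrite(f"pics/e_{n}.png",cv2.resize(i[150:300,120:270],(400,400),interpolation=cv2.INTER_CUBIC))
    if n=="top":print(caps(p))
    print(n,"ring",pocket_ring(p,(509,57)))
    for a in((90,280),(100,260)):print(plate_center(p,(593,70),np.radians(np.arange(*a,2))))
    for l,z in dict(post=130,pocket=40,tab=12,turntable=0).items():
        print(n,l,[(np.round(ray(p,m["at"],z)[:2],1).tolist(),round(m["conf"],2)) for m in arm.mark_of(l,p)][:2])
cv2.imwrite("pics/e.png",np.hstack([cv2.imread("pics/e_side.png"),cv2.imread("pics/e_top.png")]))
E
```

```text
side ring [(np.float64(-39.06491464743739), 511, 57)]
(np.float64(-24.6430814180913), 597, 75)
(np.float64(-27.17481816924802), 597, 75)
side post [([522.6, -12.2], 0.66)]
side pocket [([512.5, 57.4], 0.66)]
side tab []
side turntable [([599.3, 72.0], 0.83)]
[('green', 195, 81.6, [334.3, 190.3, 118.3]), ('green', 195, 87.0, [189.4, 45.4, 333.4]), ('green', 207, 83.4, [48.4, 264.4, 192.4]), ('bot', 64, 85.5, [190.1])]
top ring [(np.float64(-30.637181998446934), 510, 55)]
(np.float64(-32.12685350992756), 593, 72)
(np.float64(-36.724404098244705), 593, 72)
top post [([518.6, -7.4], 0.81), ([481.6, 39.2], 0.42)]
top pocket [([510.5, 45.0], 0.84), ([352.5, -132.6], 0.19)]
top tab [([446.9, 46.6], 0.75)]
top turntable [([588.2, 74.6], 0.81)]
```

View pics/e.png

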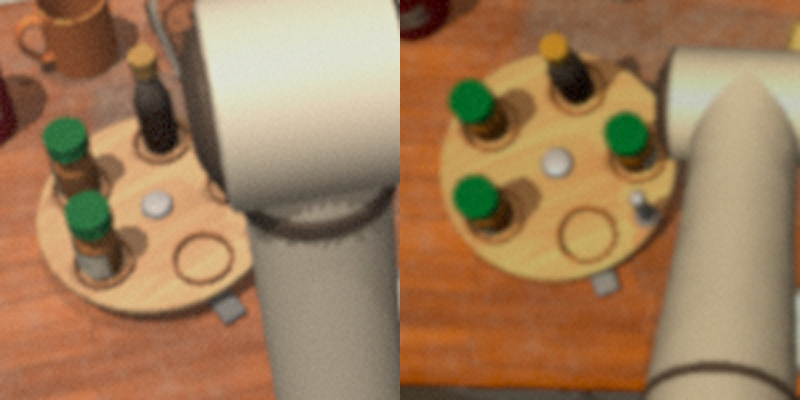

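Call:
{"op": "apply_moves", "data": {"increments": [[[-0.2,-0.09,0,0,0,0,-1],[-0.5,-0.23,0,0,0,0,-1],[-0.8,-0.364,0,0,0,0,-1]]]}}

```text
clock: 19.6
position: [444.9, -199.2, 293.9]
ee_rot: [0.767, -0.642, 0.0, -0.0]
contact_force: [0.5, 0.5, -0.9]
gripper_width: 43.7
```

Call:
{"op": "apply_moves", "data": {"increments": [[[-0.27,-0.12,0,0,0,0,-1],[-0.53,-0.24,0,0,0,0,-1],[-0.8,-0.364,0,0,0,0,-1]]]}}

```text
clock: 19.9
position: [466.5, -113.5, 294.1]
ee_rot: [0.767, -0.641, 0.0, -0.0]
contact_force: [0.1, -0.0, -0.5]
gripper_width: 43.8
```

Call:
{"op": "apply_moves", "data": {"increments": [[[-0.27,-0.12,0,0,0,0,-1],[-0.53,-0.24,0,0,0,0,-1],[-0.8,-0.364,0,0,0,0,-1]]]}}

```text
clock: 20.2
position: [488.1, -28.3, 294.1]
ee_rot: [0.768, -0.641, 0.0, -0.0]
contact_force: [0.9, -1.9, -1.5]
gripper_width: 43.8
```

Call:
{"op": "apply_moves", "data": {"increments": [[[-0.3,-0.14,0,0,0,0,-1],[-0.55,-0.25,0,0,0,0,-1],[-0.75,-0.34,0,0,0,0,-1],[-0.8,-0.364,0,0,0,0,-1],[-0.8,-0.364,0,0,0,0,-1],[-0.8,-0.364,0,0,0,0,-1]]]}}

```text
clock: 20.8
position: [509.3, 55.2, 293.8]
ee_rot: [0.767, -0.641, -0.0, 0.0]
contact_force: [-0.8, -0.1, -1.3]
gripper_width: 43.9
```

```bash
python3 go.py 509.5 55.5 190 10.2; python3 - <<'E'
from bench import arm
import cv2,numpy as np
o=[]
for n in("side","top"):
    i=arm.get_image(n)["img"][:,:,::-1];o.append(cv2.resize(i[150:300,120:270],(400,400),interpolation=cv2.INTER_CUBIC))
cv2.imwrite("pics/f.png",np.hstack(o))
E
```

```text
pos [509.3  55.2 293.8] shift [-0.003 -0.003  1.038] turn [ 0.001 -0.     0.001] j [ 0.43  0.2  -0.28  0.   -1.09 -0.25] w 43.925983234092826 [-0.8 -0.1 -1.3]
```

View pics/f.png

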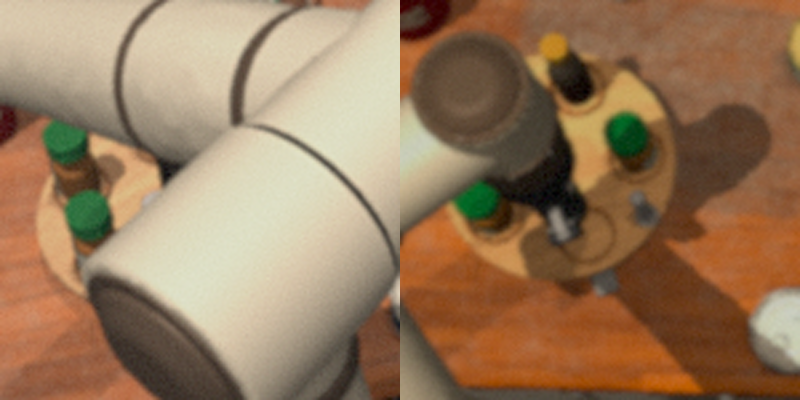

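Call:
{"op": "apply_moves", "data": {"increments": [[[0,0,0.4,0,0,0,-1],[0,0,0.8,0,0,0,-1],[0,0,1,0,0,0,-1],[0,0,1,0,0,0,-1],[0,0,1,0,0,0,-1]]]}}

```text
clock: 21.4
position: [510.1, 55.3, 194.6]
ee_rot: [0.767, -0.641, 0.0, -0.0]
contact_force: [-0.0, 0.3, -0.7]
gripper_width: 44.4
```

Call:
{"op": "apply_moves", "data": {"increments": [[[0,0,0.12,0,0,0,-1],[0,0,0.12,0,0,0,-1],[0,0,0.12,0,0,0,-1],[0,0,0.12,0,0,0,-1]]]}}

```text
clock: 21.8
position: [509.8, 55.8, 182.5]
ee_rot: [0.768, -0.641, 0.0, -0.0]
contact_force: [0.1, 0.2, -1.4]
gripper_width: 43.9
```

```bash
python3 go.py 509.5 55.5 160 10.2; python3 - <<'E'
from bench import arm
from caps import caps
import cv2,numpy as np
o=[]
for n in("side","top"):
    p=arm.get_image(n);i=p["img"][:,:,::-1];o.append(cv2.resize(i[190:290,140:240],(400,400),interpolation=cv2.INTER_CUBIC))
cv2.imwrite("pics/g.png",np.hstack(o));print(caps(p))
E
```

```text
pos [509.8  55.8 182.5] shift [0.003 0.004 0.225] turn [-0.002  0.     0.002] j [ 0.43  0.32 -0.43  0.   -0.82 -0.25] w 43.85880285910696 [ 0.1  0.2 -1.4]
[('green', 51, 96.2, [332.5, 188.5, 116.5]), ('green', 178, 86.4, [189.9, 45.9, 333.9]), ('bot', 64, 85.3, [190.1])]
```

View pics/g.png

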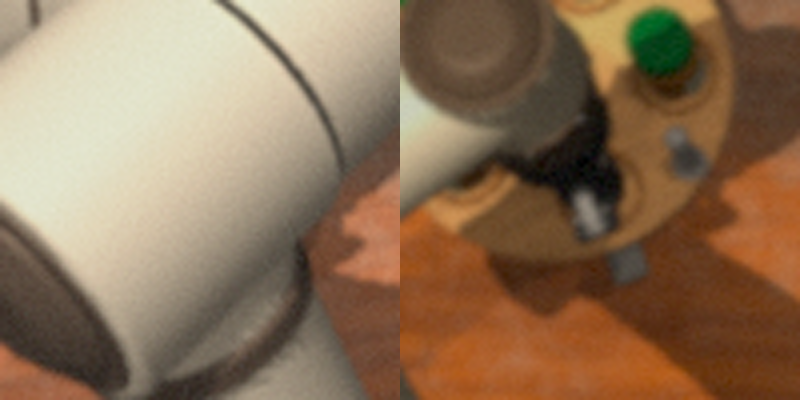

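Call:
{"op": "apply_moves", "data": {"increments": [[[0,0,0.05,0,0,0,-1],[0,0,0.1,0,0,0,-1],[0,0,0.1,0,0,0,-1],[0,0,0.1,0,0,0,-1]]]}}

```text
clock: 22.3
position: [509.5, 55.7, 171.6]
ee_rot: [0.767, -0.641, -0.0, 0.0]
contact_force: [-0.2, 0.1, -1.3]
gripper_width: 43.7
```

Call:
{"op": "apply_moves", "data": {"increments": [[[0,0,0.02,0,0,0,-1],[0,0,0.03,0,0,0,-1],[0,0,0.03,0,0,0,-1]]]}}

```text
clock: 22.6
position: [509.5, 55.7, 168.8]
ee_rot: [0.767, -0.641, -0.0, 0.0]
contact_force: [-0.4, -0.4, -1.1]
gripper_width: 43.5
```

Call:
{"op": "apply_moves", "data": {"increments": [[[0,0,0.02,0,0,0,-1],[0,0,0.02,0,0,0,-1]]]}}

```text
clock: 22.8
position: [509.4, 55.6, 166.7]
ee_rot: [0.767, -0.641, -0.0, 0.0]
contact_force: [-0.1, 0.4, -1.3]
gripper_width: 44.0
```

Call:
{"op": "apply_moves", "data": {"increments": [[[0,0,0.02,0,0,0,-1],[0,0,0.02,0,0,0,-1]]]}}

```text
clock: 23.0
position: [509.4, 55.7, 164.7]
ee_rot: [0.767, -0.641, -0.0, 0.0]
contact_force: [-0.2, 0.7, -1.4]
gripper_width: 43.8
```

Call:
{"op": "apply_moves", "data": {"increments": [[[0,0,0.02,0,0,0,-1],[0,0,0.02,0,0,0,-1]]]}}

```text
clock: 23.2
position: [509.4, 55.7, 162.6]
ee_rot: [0.767, -0.641, -0.0, 0.0]
contact_force: [-0.3, -0.1, -0.5]
gripper_width: 44.0
```

Call:
{"op": "apply_moves", "data": {"increments": [[[0,0,0.01,0,0,0,-1],[0,0,0.01,0,0,0,-1]]]}}

```text
clock: 23.4
position: [509.5, 55.7, 161.8]
ee_rot: [0.767, -0.641, -0.0, 0.0]
contact_force: [0.4, -0.8, -1.2]
gripper_width: 43.7
```

Call:
{"op": "apply_moves", "data": {"increments": [[[0,0,0.01,0,0,0,-1],[0,0,0.01,0,0,0,-1]]]}}

```text
clock: 23.6
position: [509.5, 55.7, 160.8]
ee_rot: [0.767, -0.641, -0.0, 0.0]
contact_force: [-0.5, -0.5, -0.4]
gripper_width: 44.3
```

Call:
{"op": "apply_moves", "data": {"increments": [[[0,0,0.007,0,0,0,-1],[0,0,0.007,0,0,0,-1]]]}}

```text
clock: 23.8
position: [509.6, 55.7, 160.2]
ee_rot: [0.767, -0.641, 0.0, -0.0]
contact_force: [-0.0, 0.3, -1.1]
gripper_width: 43.8
```

Call:
{"op": "apply_moves", "data": {"increments": [[[0,0,0.007,0,0,0,-1],[0,0,0.007,0,0,0,-1]]]}}

```text
clock: 24.0
position: [509.6, 55.7, 160.1]
ee_rot: [0.768, -0.641, 0.0, -0.0]
contact_force: [-1.8, 0.0, 4.8]
gripper_width: 44.0
```

Call:
{"op": "apply_moves", "data": {"increments": [[[0,0,0.005,0,0,0,-1],[0,0,0.005,0,0,0,-1]]]}}

```text
clock: 24.2
position: [509.6, 55.7, 160.1]
ee_rot: [0.768, -0.641, 0.0, -0.0]
contact_force: [-2.5, 0.3, 6.7]
gripper_width: 43.6
```

Call:
{"op": "apply_moves", "data": {"increments": [[[0,0,-0.005,0,0,0,-1],[0,0,-0.005,0,0,0,0.1],[0,0,-0.005,0,0,0,0.2],[0,0,-0.005,0,0,0,0.4],[0,0,-0.005,0,0,0,0.5],[0,0,-0.005,0,0,0,0.5],[0,0,-0.005,0,0,0,0.5]]]}}

```text
clock: 24.9
position: [509.5, 55.7, 159.4]
ee_rot: [0.767, -0.641, -0.0, 0.0]
contact_force: [-0.0, 0.5, 0.8]
gripper_width: 63.9
```

```bash
python3 go.py 509.5 55.5 160 10.2; python3 caps.py;python3 look.py h1
```

```text
pos [509.5  55.7 159.4] shift [ 0.002  0.001 -0.006] turn [ 0.    -0.     0.002] j [ 0.43  0.36 -0.46 -0.   -0.76 -0.25] w 63.86099365917554 [-0.   0.5  0.8]
now [('green', 112, 89.8, [333.1, 189.1, 117.1]), ('green', 177, 86.2, [189.8, 45.8, 333.8]), ('bot', 64, 85.5, [189.9])] [-0.4  0.5 -0. ]
post [516.  -10.1] 0.86 r 112.2 pocketang 191.0
pocket [502.9  51.4] 0.69 r 92.0 pocketang 192.9
[-0.67725865 -0.56522903  0.31811637]
```

View pics/h1.png

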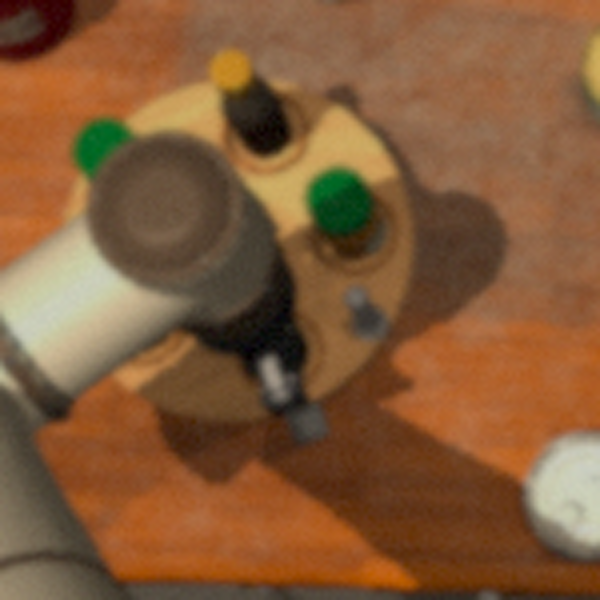

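Go straight up slowly, then aside to look.

Call:
{"op": "apply_moves", "data": {"increments": [[[0,0,-0.1,0,0,0,0.5],[0,0,-0.3,0,0,0,0.5],[0,0,-0.6,0,0,0,0.5],[0,0,-0.95,0,0,0,0.5]]]}}

```text
clock: 25.5
position: [509.1, 55.5, 255.5]
ee_rot: [0.767, -0.641, -0.0, 0.001]
contact_force: [0.6, -0.1, 0.8]
gripper_width: 64.2
```

Call:
{"op": "apply_moves", "data": {"increments": [[[0,0,-0.5,0,0,0,0.5],[0.3,0,-0.5,0,0,0,0.5],[0.7,0.3,-0.5,0,0,0,0.5],[1,0.5,-0.5,0,0,0,0.5]]]}}

```text
clock: 25.9
position: [477.0, -52.9, 305.6]
ee_rot: [0.768, -0.641, 0.0, -0.0]
contact_force: [0.4, -0.7, 0.5]
gripper_width: 64.0
```

Call:
{"op": "apply_moves", "data": {"increments": [[[0.4,0,0,0,0,0,0.5],[0.8,0,0,0,0,0,0.5],[1,0,0,0,0,0,0.5]]]}}

```text
clock: 26.2
position: [495.9, -152.4, 305.5]
ee_rot: [0.767, -0.642, 0.001, -0.0]
contact_force: [0.0, 0.1, -0.1]
gripper_width: 63.8
```

Call:
{"op": "apply_moves", "data": {"increments": [[[0.4,0,0,0,0,0,0.5],[0.8,0,0,0,0,0,0.5],[1,0,0,0,0,0,0.5],[1,0,0,0,0,0,0.5]]]}}

```text
clock: 26.6
position: [513.8, -250.7, 304.7]
ee_rot: [0.766, -0.642, 0.0, 0.0]
contact_force: [-0.7, 0.3, 0.2]
gripper_width: 64.0
```

```bash
python3 go.py 509.5 55.5 160 10.2; python3 - <<'E'
from bench import arm
from caps import caps
from h import *
o=[]
for n in("side","top"):
    p=arm.get_image(n);i=p["img"][:,:,::-1];o.append(cv2.resize(i[150:300,120:270],(400,400),interpolation=cv2.INTER_CUBIC))
    cv2.imwrite(f"pics/{n}9.png",i)
    print([(m["conf"],ray(p,m["at"],40)[:2].round(1)) for m in arm.mark_of("drum",p)])
    print([(m["conf"],ray(p,m["at"],89)[:2].round(1)) for m in arm.mark_of("drum_mid",p)])
    h=cv2.cvtColor(p["img"],cv2.COLOR_RGB2HSV)
    m=((h[:,:,1]<75)&(h[:,:,2]>115)).astype(np.uint8)
    k,lab,st,ce=cv2.connectedComponentsWithStats(m)
    for j in range(1,k):
        if 25<st[j,4]<600 and ce[j][0]<240 and ce[j][1]>190 and ce[j][1]<290: print(n,ce[j].round(1),st[j].tolist(),"z138",ray(p,ce[j],138).round(1)[:2])
cv2.imwrite("pics/i.png",np.hstack(o));print(caps(p))
E
```

```text
pos [ 513.8 -250.7  304.7] shift [-3.023 -0.492  1.446] turn [ 0.    -0.001 -0.005] j [-0.17  0.29 -0.13  0.   -1.15  0.35] w 64.03815720684086 [-0.7  0.3  0.2]Traceback (most recent call last):
  File "<stdin>", line 6, in <module>
NameError: name 'cv2' is not defined
```

```bash
python3 - <<'E'
from bench import arm
from caps import caps
from h import *
import cv2
o=[]
for n in("side","top"):
    p=arm.get_image(n);i=p["img"][:,:,::-1];o.append(cv2.resize(i[150:300,120:270],(400,400),interpolation=cv2.INTER_CUBIC))
    cv2.imwrite(f"pics/{n}9.png",i)
    print([(round(m["conf"],2),ray(p,m["at"],40)[:2].round(1)) for m in arm.mark_of("drum",p)])
    h=cv2.cvtColor(p["img"],cv2.COLOR_RGB2HSV)
    m=((h[:,:,1]<75)&(h[:,:,2]>115)).astype(np.uint8)
    k,lab,st,ce=cv2.connectedComponentsWithStats(m)
    for j in range(1,k):
        if 25<st[j,4]<600 and ce[j][0]<240 and ce[j][1]>190 and ce[j][1]<290: print(n,ce[j].round(1),st[j].tolist(),"z138",ray(p,ce[j],138).round(1)[:2])
cv2.imwrite("pics/i.png",np.hstack(o));print(caps(p))
E
```

```text
[(0.77, array([ 287.8, -303.3])), (0.75, array([513.6,  51.3])), (0.68, array([ 379.1, -345.8]))]
side [109.6 193.3] [102, 189, 14, 10, 63] z138 [716.9 207.9]
side [227.4 211.9] [213, 206, 30, 13, 235] z138 [508.9 -44.2]
side [154.7 249.6] [149, 246, 12, 8, 65] z138 [489.7 165. ]
[(0.6, array([ 303.3, -326.2])), (0.56, array([496.7,  56.3])), (0.52, array([ 402.2, -365.1]))]
top [178.5 210.7] [174, 206, 10, 10, 87] z138 [566.6  59.4]
top [183.6 230.8] [175, 222, 18, 18, 250] z138 [510.   56.6]
[('green', 195, 81.6, [334.4, 190.4, 118.4]), ('green', 209, 83.3, [48.6, 264.6, 192.6]), ('bot', 62, 85.1, [190.4])]
```

View pics/i.png

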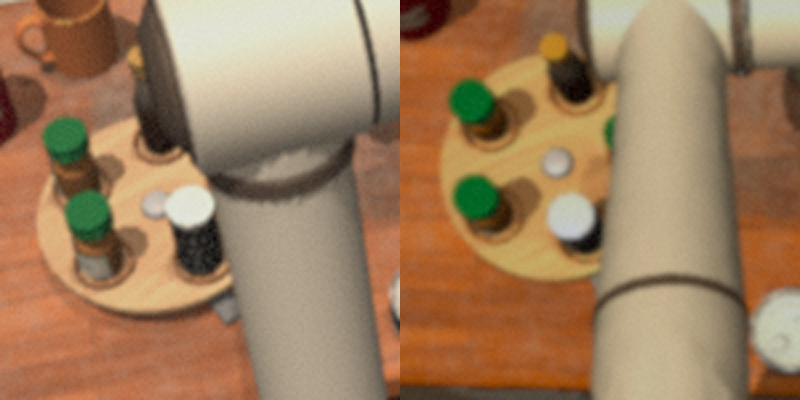

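View pics/top9.png

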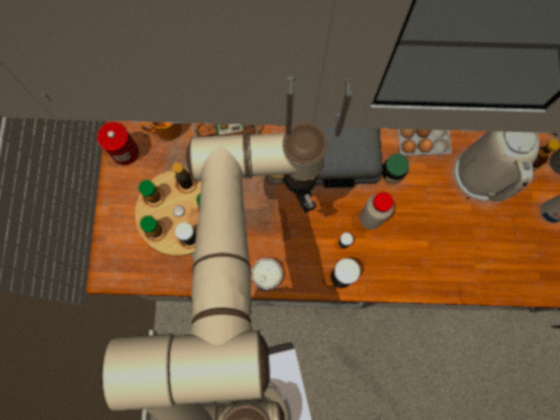

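```bash
python3 -c "
from bench import arm
print(arm.job_done(), arm.read_state()['clock'])"
```

```text
the job is handed in; nothing more can be done
the job is handed in; nothing more can be done
```

The job is done and handed in, at about 26.7 s of the 67 s allowed. The plate is clicked in with the striped drum standing in the empty pocket.

- **Click:** I pushed the post counter-clockwise with closed fingers in 1–2 mm steps. The plate jumped about 3.5° and then stayed still as the fingers came on. On contact I felt about 4 N of resistance, and I let go there.
- **Drum:** I gripped the middle-sized drum and lowered it into the pocket. It touched down on the floor of the pocket at exactly the expected height, with about 5–7 N of contact. I opened the fingers and moved clear.
- **Last checks:** The drum stands upright, with its lid within about 1 mm of where the pocket centre should be. The plate angle was the same before and after placing (190.1–190.4°), about 1.5° past the tab by my estimate. The tins, bottle and other two drums look unmoved, and the robot touches nothing.
- **Disagreements:** The networks' own marks for the placed drum's foot were 5–13 mm off the pocket. I trusted the lid position and the touchdown height instead. The side camera was partly blocked by the arm, so it was only a rough second check.

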